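# Press a glue-up in its pinned jig

### The job

A freshly glued plywood strip lies in the channel of the small wooden jig: pick up the loose wooden pressing block by its handle, put it lengthways in the channel and, without letting go, slide it along until the hole in its underside drops over the jig's upright locating pin and it sits flat on the strip. Then press it down until the sprung bed is fully home, and finish still gripping the handle and holding it pressed. Leave the glue bottle, the tape roll and the wood slice where they are.

Things in the scene. Friction and masses are not known exactly. Their poses are not given: they have to be found in the camera images.
- block_grip (a point): Middle of the bar handle of the loose pressing block (plain pale wood, 0.2 to 0.33 kg): handle 70 mm long (x) x 30 mm wide (y), solid, from 22 to 78 mm above the block's underside. This point is 54 mm above the underside on the vertical centre line; z up. Grip the handle across its 30 mm width. Half a turn about z makes no difference.
- block_hole (a point): Centre of the mouth of the blind round hole (14 mm wide, 17 mm deep) in the middle of the pressing block's underside, 54 mm straight below block_grip; not visible from above. Axes as block_grip: x along the block, z up. At table height at the start.
- block: The pressing block as a whole, standing upright on the table: sole 110 mm long (x) x 62 mm wide (y) x 22 mm thick with the bar handle central on top, 78 mm tall in all. Origin at the centre of its underside.
- jig: Glue-up jig, fixed to the table: plywood base 190 (x) x 130 (y) x 18 mm, origin at the centre of its underside. Two rails along x, 180 mm long, form a channel 66 mm wide (2 mm play each side of the block), open at both ends; the rails' inner edges slope outward near the top as a lead-in about 5 mm wide; tops 55 mm above the table, outer faces 94 mm apart.
- bed_top (a point): Centre of the top of the plywood strip on the jig's sprung bed (160 x 60 mm), 34 mm above the table unpressed; x along the channel, z up. A fixed steel pin, 10 mm thick, tapered to 5 mm, stands 8 mm above it through a dark slot, at y = 0 and anywhere from x = -15 to 15 mm: not reported, but seen from above, or felt, as the block rides 8 mm high on its tip until the hole is over it.
- bed (a joint): How far the sprung bed is pushed down, m: 0 = up (rest), 0.006 = fully home on its stop. Straight down; about 8 N before it starts to move, about 14 N at the stop (the weight of block and bed counts towards this, but is not enough to move it).
- glue: White glue bottle, 44 mm in diameter, 110 mm tall, standing loose; origin at the centre of its underside. Leave it.
- tape: Brown roll of tape, 80 mm outside diameter, 22 mm tall, lying loose; origin at the centre of its underside. Leave it.
- slice: Dark wood slice, 82 mm in diameter, 12 mm thick, lying loose; origin at the centre of its underside. Leave it.
There are look-alikes about, which are no part of the job. Leave any green look-alike of the jig alone.

How it is judged:
By the outcome, as a careful person would: the job done as asked, in the order asked, and still so for the second after the job is handed in, while the arm keeps its last pose, push and grip.
It also fails if it takes over 61 s, if anything falls off the work surface, if the arm or the gripper's body presses on something with over 40 N, if the wrist force passes 120 N, or if a joint passes its speed limit or range.

### The arm

A 7-joint arm with a two-finger parallel gripper is mounted at the origin on the work surface. World frame = base frame: x ahead of the robot, y to its left, z up, the work surface at z = 0. Lengths are in mm, angles in rad, forces in N, time in s.
With the tool pointing down it reaches from about 400 to 875 mm from the base axis. Payload 4.4 kg.
Tool frame: the origin (TCP) lies on the centre line of the jaws, within the pads' length; the fingertips stand 11 mm ahead of it and the grasp point (between the pads) lies 8 mm behind it (tips_ahead is the distance from the TCP to the fingertips, in mm); z points along the fingers, y is the direction in which the jaws open and shut (so a half turn about z gives the same grasp; the last joint's range is limited). The gripper opens to 85 mm and grips with 20 to 120 N. Pads are 22 mm wide; open, the fingers measure 114 mm over their backs; the gripper's body (76 mm by 85 mm) begins 54 mm behind the grasp point. The pads swing forward as they close: fully open they stand 13 mm farther back than shut.
Start: joints at [-1.173, 0.628, 0.038, 1.517, -0.027, 0.996, -0.02], TCP at [290.757, 581.359, 242.313] pointing down, gripper open.
Joint ranges: [-3.06, 3.06], [-0.37, 2.12], [-1.25, 1.32], [0.18, 2.47], [-1.1, 4.24], [0.23, 1.98], [-2.94, 2.94]. Speed limits (rad/s): [2.57, 2.57, 3.14, 3.14, 3.14, 3.14, 3.14].

### API

Orientations are given as a unit quaternion [w, x, y, z].
In Python, from bench import * gives the robot as it stands.
- The arm moves only by the tool play_rows, never from a script. Its argument "targets" is a list of rows, each a list of 4 numbers: the shift along the tool's x, y, z in cm, then the turn about the tool's z in rad. A call has 1 to 5 rows; each row is the pose to reach, as a shift and turn from the pose commanded when the call began, along the tool's axes at that moment; what a row does not reach only later rows make up. A row lasts 1/12 s, in which the tool goes at most 41.7 mm and 7.16 degrees, less where a joint would pass 70% of its speed; a pose out of reach is approached as far as the arm can. A call with a gripper value outside its range is refused whole. "grip" is the opening, from -1 (shut) to 1 (fully open), set as the call begins (left out, the last holds). The fingers move at their own pace and stop on an object; "force" is the grip in N (left out, the last holds). Time passes only in rows, so rows that repeat a pose let the fingers close. It gives the time, the measured TCP pose, the force and the opening at its end, in the units of the state.
- observe(): the state, without advancing time (a new reading comes with each control period).
- snapshot(name): name is "side" or "top"; returns the picture (420x560x3 uint8, red, green, blue); there is no depth.
- calibration(name): a dict with "fx", "fy", "cx", "cy" (pixels), "rvec" (rotation vector, rad) and "tvec" (3), from world to camera coordinates, as OpenCV has them. Camera axes: x right, y down, z forward; pixel columns grow to the right and rows downward; lengths in mm; the calibration is good to about 2 mm. A picture is of the moment at which its call begins. calibration takes no time and is no camera call.
- hand_in(): hands the job in, once; it reports no verdict.
The state is a dict: "time": time; "q": joint angles; "dq": joint speeds; "joint_efforts": joint torques, N m; "tool_pos": TCP position; "tcp_rot": TCP orientation; "wrist_force": force on the tool from outside, world axes, zero at the start; "ft_torque": the same for the moment, N m; "grip_width": finger opening in mm.
Only numpy, scipy, OpenCV 4.12 (cv2) and the standard library are available. Lean on these libraries where they do the work, as an engineer would, in place of code of your own. Each camera call takes 0.05 s, during which the arm holds its last target.

## Working session

There is one attempt and no reset: what is moved stays moved. The work goes in short steps, Python scripts to look and compute and a tool call to move; the robot and the scene stay as the last step left them, time stands still between calls to the robot, and variables do not carry over. Pictures are saved under pics/ and viewed, and the job is handed in when it is done.

Besides the shell and the picture viewer there is one more tool, called after "Emit:" as name([rows], argument=value, ...), one row to a line, values as JSON. play_rows: Moves the arm, as the interface text tells. Its arguments: {"type":"object","properties":{"targets":{"type":"array"},"grip":{"type":"number"},"force":{"type":"number"}},"required":["targets"]}

```bash
ls; mkdir -p pics
python3 - <<'E'
from bench import *
import cv2
for n in("top","side"):
    cv2.imwrite(f"pics/{n}0.png",cv2.cvtColor(snapshot(n),cv2.COLOR_RGB2BGR)); print(calibration(n))
s=observe();print(s)
E
```

```text
pics
{'fx': 392.70241855338526, 'fy': 392.70241855338526, 'cx': 284.3190188709886, 'cy': 207.41167995040627, 'rvec': array([ 2.11576071, -2.12166918,  0.2083753 ]), 'tvec': array([   9.33759629,  546.7369792 , 1106.6331865 ])}
{'fx': 499.7917356206923, 'fy': 499.7917356206923, 'cx': 273.7180797169358, 'cy': 211.6877393858832, 'rvec': array([ 2.34390049, -0.54683027,  0.21166094]), 'tvec': array([-474.55215573,  224.30170639, 1386.54430478])}
{'time': 0.1, 'q': array([-1.17279536,  0.62922836,  0.03845587,  1.51824312, -0.0269991 ,
        0.99631244, -0.02000157]), 'dq': array([ 0.00093501, -0.00313492,  0.00169695, -0.00230844, -0.00032001,
        0.00057564, -0.00139171]), 'joint_efforts': array([ 3.56123142e-03, -5.64526749e+01,  1.23058610e+00, -1.93970311e+01,
        1.12982362e-02,  5.43190807e-03,  2.22947233e-05]), 'tool_pos': array([290.51888322, 580.87045446, 241.50557414]), 'tcp_rot': array([-1.81399206e-04,  2.29832091e-01,  9.73229937e-01, -8.16622507e-04]), 'wrist_force': array([-0.16786412,  0.092715  ,  0.18150376]), 'ft_torque': array([0.0161068 , 0.01178   , 0.06018229]), 'grip_width': 85.31516563718614}
```

View pics/top0.png

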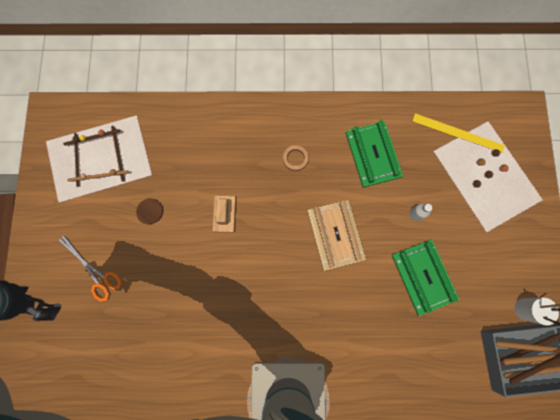

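View pics/side0.png

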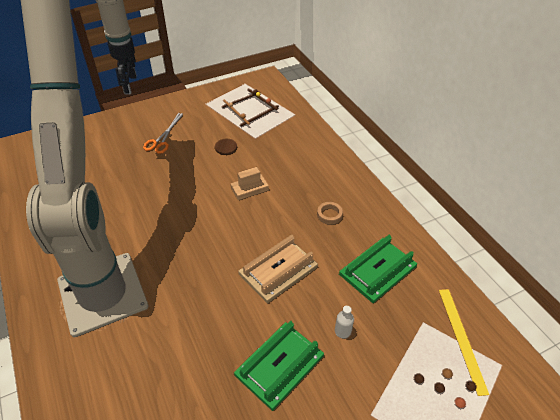

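The top view shows the block at about (224,213), the wooden jig at (337,235), tape at (295,158), the slice at (149,211) and the bottle at (421,211). I'll enlarge the block and jig.

Run:
```python
import cv2
a=cv2.imread("pics/top0.png");b=cv2.imread("pics/side0.png")
cv2.imwrite("pics/c1.png",cv2.resize(a[185:245,195:255],None,fx=10,fy=10,interpolation=cv2.INTER_CUBIC))
cv2.imwrite("pics/c2.png",cv2.resize(a[190:280,290:380],None,fx=6.6,fy=6.6,interpolation=cv2.INTER_CUBIC))
cv2.imwrite("pics/c3.png",cv2.resize(b[155:310,220:330],None,fx=3.8,fy=3.8,interpolation=cv2.INTER_CUBIC))
```

```text
(no output)
```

View pics/c1.png

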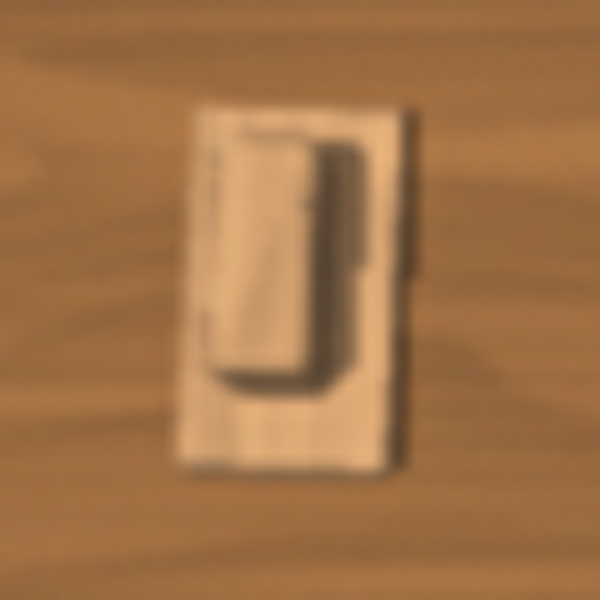

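View pics/c2.png

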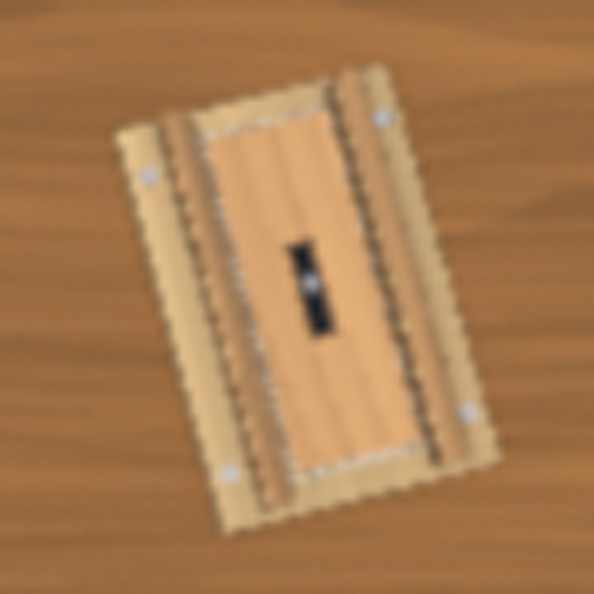

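View pics/c3.png

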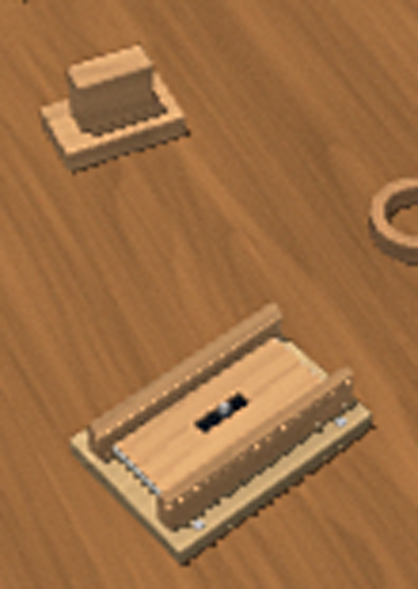

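```bash
cat > h.py <<'E'
import numpy as np, cv2
from bench import *
from scipy.optimize import least_squares
def cam(n):
    c=calibration(n);K=np.array([[c['fx'],0,c['cx']],[0,c['fy'],c['cy']],[0,0,1]]);return K,np.array(c['rvec']),np.array(c['tvec'])
def proj(n,P):
    K,r,t=cam(n);return cv2.projectPoints(np.array(P,float),r,t,K,None)[0].reshape(-1,2)
def px2w(n,uv,z):
    K,r,t=cam(n);R=cv2.Rodrigues(r)[0];uv=np.atleast_2d(uv).astype(float)
    d=np.c_[uv,np.ones(len(uv))]@np.linalg.inv(K).T@R;C=-R.T@t
    return C+d*((z-C[2])/d[:,2])[:,None]
def fit(L,W,pts):
    # pts Nx2 world, model corners order TL,TR,BR,BL = (+x,+y),(+x,-y),(-x,-y),(-x,+y)
    m=np.array([[1,1],[1,-1],[-1,-1],[-1,1]])*[L/2,W/2]
    def f(p):
        c,s=np.cos(p[2]),np.sin(p[2]);return (m@np.array([[c,s],[-s,c]])+p[:2]-pts).ravel()
    r=least_squares(f,[*pts.mean(0),0]);return r.x,np.round(r.fun,1)
E
python3 - <<'E'
from h import *
def un(p,s,o): return (np.array(p)+.5)/s-.5+np.array(o)
w=px2w("top",un([(196,108),(403,108),(388,468),(180,466)],10,(195,185)),22)[:,:2];print("sole",fit(110,62,w))
w=px2w("top",un([(232,136),(314,138),(303,375),(207,370)],10,(195,185)),78)[:,:2];print("handle",fit(70,30,w))
w=px2w("top",un([(117,130),(385,65),(500,460),(225,533)],6.6,(290,190)),18)[:,:2];print("base",fit(190,130,w))
print("slot",px2w("top",un([(299,242),(322,335)],6.6,(290,190)),34))
print("pin",px2w("top",un([(311,284)],6.6,(290,190)),42))
def s(p): return un(p,3.8,(220,155))
w=px2w("side",s([(372,410),(182,555),(72,438)]),18)[:,:2];print("side base corners",w)
print("side pin",px2w("side",s([(225,406)]),42), "side slot",px2w("side",s([(198,427),(245,399)]),34))
print("side handle top",px2w("side",s([(68,72),(135,46),(153,62),(82,88)]),78).mean(0))
E
```

```text
sole (array([ 5.35874181e+02,  1.91306771e+02, -1.34134265e-02]), array([ 0.1, -0.5, -0.6,  0.7,  0.2,  0.1,  0.3, -0.3]))
handle (array([ 5.34959466e+02,  1.90830196e+02, -4.59385217e-02]), array([ 0.7,  3.1, -0. , -3.1, -0.3, -1.2, -0.4,  1.2]))
base (array([ 4.71571985e+02, -1.47312664e+02,  2.44772528e-01]), array([ 0.1,  0.9,  1.3, -0.5, -1. , -1. , -0.4,  0.6]))
slot [[ 493.08382367 -142.57965243   34.        ]
 [ 450.98551466 -151.71209079   34.        ]]
pin [[ 472.94007926 -146.36748205   42.        ]]
side base corners [[ 577.90029378 -185.10941476]
 [ 393.78166476 -236.81211562]
 [ 364.53980089 -108.64493942]]
side pin [[ 471.89635599 -148.71808105   42.        ]] side slot [[ 448.09662944 -151.79356551   34.        ]
 [ 490.97759409 -144.13923242   34.        ]]
side handle top [532.20070405 189.23434222  78.        ]
```

Emit:
play_rows([
  [-3, -1.8, 0, -0.09],
  [-6, -3.6, 0, -0.18],
  [-9, -5.4, 0, -0.27],
  [-12, -7.2, 0, -0.36],
  [-15, -9, 0, -0.44],
], grip=1)

```text
time: 0.52
tool_pos: [385.1, 432.1, 241.9]
tcp_rot: [-0.0, 0.009, 1.0, -0.0]
wrist_force: [1.1, -0.4, -0.3]
grip_width: 85.4
```

```bash
cat >> h.py <<'E'
def plan(goal,yaw):
    """shift in tool axes (cm) and tool-z turn to bring TCP to goal with jaw axis at yaw+90deg"""
    s=observe();w,x,y,z=s['tcp_rot']
    from scipy.spatial.transform import Rotation as Ro
    R=Ro.from_quat([x,y,z,w]).as_matrix()
    d=R.T@(np.array(goal)-s['tool_pos'])/10
    a=np.arctan2(R[1,1],R[0,1]); t=(yaw+np.pi/2-a+np.pi/2)%np.pi-np.pi/2
    print("t",round(s['time'],2),"pos",np.round(s['tool_pos'],1),"jawyaw",round(a-np.pi/2,3),"zaxis",np.round(R[:,2],4),"F",np.round(s['wrist_force'],1),"T",np.round(s['ft_torque'],2),"w",round(s['grip_width'],1))
    print("shift cm",np.round(d,2),"turn",round(-t,3))
E
python3 -c "
from h import *
plan([535,191,150],-0.018)"
```

```text
t 0.52 pos [385.1 432.1 241.9] jawyaw -0.019 zaxis [-4.e-04 -8.e-04 -1.e+00] F [ 1.1 -0.4 -0.3] T [ 0.02 -0.04  0.  ] w 85.4
shift cm [-15.45 -23.81   9.2 ] turn -0.001
```

Emit:
play_rows([
  [-2, -3, 0, 0],
  [-4, -6, 0, 0],
  [-6, -9, 0, 0],
  [-8, -12, 0, 0],
  [-10, -15, 0, 0],
])

```text
time: 0.93
tool_pos: [481.5, 279.6, 242.0]
tcp_rot: [-0.0, 0.012, 1.0, -0.0]
wrist_force: [0.3, 0.3, -0.1]
grip_width: 85.1
```

Emit:
play_rows([
  [-1.5, -2.5, 1.5, 0],
  [-3, -5, 3, 0],
  [-4.5, -7, 5, 0],
  [-5.2, -8.5, 7, 0],
  [-5.2, -8.5, 9, 0],
])

```text
time: 1.35
tool_pos: [533.1, 189.7, 151.2]
tcp_rot: [0.001, 0.015, 1.0, -0.002]
wrist_force: [0.0, -0.4, -0.2]
grip_width: 85.2
```

Emit:
play_rows([
  [0, 0, 0, 0],
  [0, 0, 0, 0],
])

```text
time: 1.52
tool_pos: [530.0, 195.2, 151.4]
tcp_rot: [-0.001, 0.012, 1.0, -0.0]
wrist_force: [0.3, 0.7, 0.4]
grip_width: 85.2
```

```bash
python3 -c "
from h import *
plan([535,191,46],-0.018)
cv2.imwrite('pics/top1.png',cv2.cvtColor(cv2.resize(snapshot('top')[170:270,160:300],None,fx=5,fy=5),cv2.COLOR_RGB2BGR))
cv2.imwrite('pics/side1.png',cv2.cvtColor(cv2.resize(snapshot('side')[80:220,180:320],None,fx=4,fy=4),cv2.COLOR_RGB2BGR))"
```

```text
t 1.52 pos [530.  195.2 151.4] jawyaw -0.024 zaxis [-2.9e-03 -6.0e-04 -1.0e+00] F [0.3 0.7 0.4] T [ 0.02 -0.02 -0.04] w 85.2
shift cm [-0.54 -0.4  10.54] turn -0.006
```

View pics/side1.png

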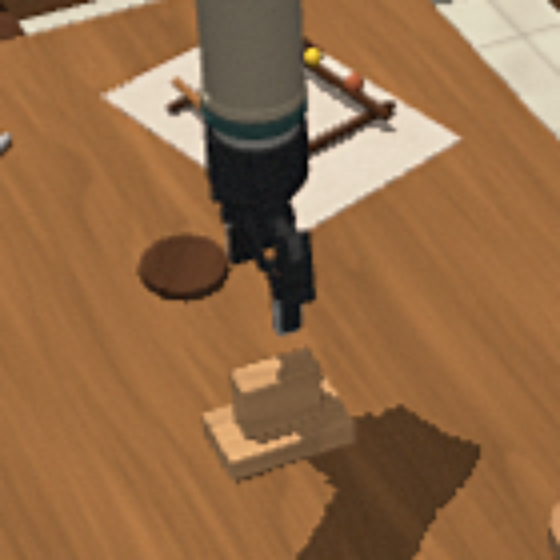

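View pics/top1.png

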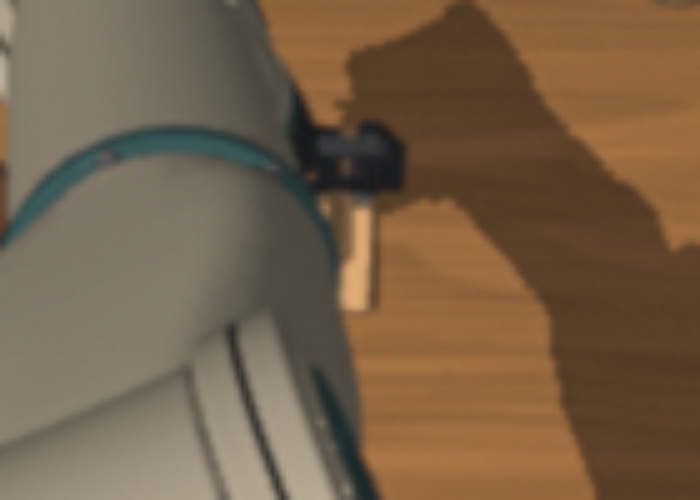

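The side crop shows the open fingers above the handle; the top view is mostly hidden by the arm, as expected. Descending.

Emit:
play_rows([
  [-0.3, -0.3, 2, 0],
  [-0.5, -0.4, 4, 0],
  [-0.5, -0.4, 6, 0],
  [-0.5, -0.4, 8, 0],
  [-0.5, -0.4, 9, 0],
])

```text
time: 2.03
tool_pos: [535.5, 192.1, 61.8]
tcp_rot: [-0.0, 0.011, 1.0, 0.0]
wrist_force: [-0.1, 0.3, 0.4]
grip_width: 85.6
```

Emit:
play_rows([
  [0, 0, 0.5, 0],
  [0, 0, 1, 0],
  [0, 0, 1, 0],
])

```text
time: 2.28
tool_pos: [536.1, 191.6, 52.5]
tcp_rot: [0.0, 0.012, 1.0, 0.0]
wrist_force: [0.3, -0.9, -0.3]
grip_width: 85.5
```

```bash
python3 -c "
from h import *
plan([535,191,46],-0.018)
cv2.imwrite('pics/side2.png',cv2.cvtColor(cv2.resize(snapshot('side')[120:230,180:320],None,fx=5,fy=5),cv2.COLOR_RGB2BGR))"
```

```text
t 2.28 pos [536.1 191.6  52.5] jawyaw -0.023 zaxis [ 5.e-04  3.e-04 -1.e+00] F [ 0.3 -0.9 -0.3] T [ 0.02  0.03 -0.01] w 85.5
shift cm [ 0.11 -0.06  0.65] turn -0.005
```

View pics/side2.png

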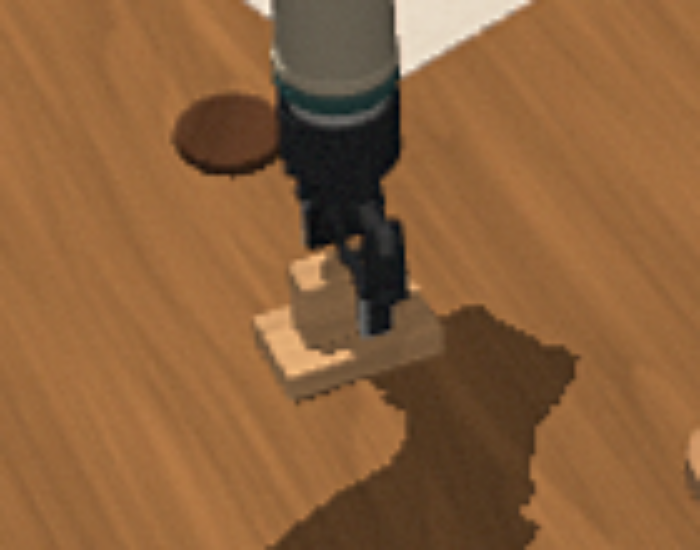

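```bash
python3 -c "
from h import *
print((proj('side',[[536,149,52],[536,149,45],[535,191,78],[570,176,78],[500,176,78],[480,160,0],[590,160,0]])-[180,120])*5)"
```

```text
[[375.34060344 327.66483372]
 [375.65692724 335.47992323]
 [345.34423243 258.16103832]
 [404.58849811 255.96142409]
 [304.7925077  289.22024364]
 [292.4789276  400.97500478]
 [444.48730321 348.18476419]]
```

Emit:
play_rows([
  [0.1, -0.05, 0.3, 0],
  [0.1, -0.05, 0.6, 0],
  [0.1, -0.05, 0.6, 0],
])

```text
time: 2.58
tool_pos: [534.9, 190.5, 46.3]
tcp_rot: [0.0, 0.012, 1.0, 0.0]
wrist_force: [0.6, 0.3, 0.7]
grip_width: 85.4
```

Emit:
play_rows([
  [0, 0, 0, 0],
  [0, 0, 0, 0],
  [0, 0, 0, 0],
  [0, 0, 0, 0],
  [0, 0, 0, 0],
], grip=-1, force=70)

```text
time: 3.0
tool_pos: [535.3, 191.0, 46.7]
tcp_rot: [0.0, 0.012, 1.0, 0.0]
wrist_force: [1.5, 0.7, -1.3]
grip_width: 29.2
```

Emit:
play_rows([
  [0, 0, 0, 0],
  [0, 0, 0, 0],
  [0, 0, 0, 0],
  [0, 0, 0, 0],
  [0, 0, 0, 0],
])

```text
time: 3.42
tool_pos: [535.2, 190.9, 46.6]
tcp_rot: [0.0, 0.012, 1.0, 0.0]
wrist_force: [0.0, 0.8, 5.0]
grip_width: 29.0
```

```bash
python3 -c "
from h import *
plan([535,191,46],-0.018)"
```

```text
t 3.42 pos [535.2 190.9  46.6] jawyaw -0.024 zaxis [ 7.e-04  5.e-04 -1.e+00] F [0.  0.8 5. ] T [0.13 0.04 0.03] w 29.0
shift cm [0.02 0.01 0.06] turn -0.006
```

Emit:
play_rows([
  [0, 0, -1, 0],
  [0, 0, -2.5, 0],
  [0, 0, -4.5, 0],
  [0, 0, -6.5, 0],
  [0, 0, -8.5, 0],
])

```text
time: 3.83
tool_pos: [533.9, 189.9, 131.8]
tcp_rot: [-0.001, 0.012, 1.0, -0.001]
wrist_force: [0.3, -1.1, -3.1]
grip_width: 29.1
```

Emit:
play_rows([
  [0, 0, -1, 0],
  [0, 0, -1.4, 0],
  [0, 0, -1.4, 0],
  [0, 0, -1.4, 0],
])

```text
time: 4.17
tool_pos: [534.2, 190.2, 144.5]
tcp_rot: [-0.001, 0.012, 1.0, -0.0]
wrist_force: [-0.6, 0.1, -2.7]
grip_width: 29.1
```

```bash
python3 -c "
from h import *
plan([448.7,-153.1,146],0.245)
cv2.imwrite('pics/side3.png',cv2.cvtColor(cv2.resize(snapshot('side')[90:230,180:320],None,fx=4,fy=4),cv2.COLOR_RGB2BGR))"
```

```text
t 4.17 pos [534.2 190.2 144.5] jawyaw -0.024 zaxis [-1.5e-03 -7.0e-04 -1.0e+00] F [-0.6  0.1 -2.7] T [-0.02  0.03 -0.04] w 29.1
shift cm [  7.73 -34.53  -0.11] turn -0.269
```

View pics/side3.png

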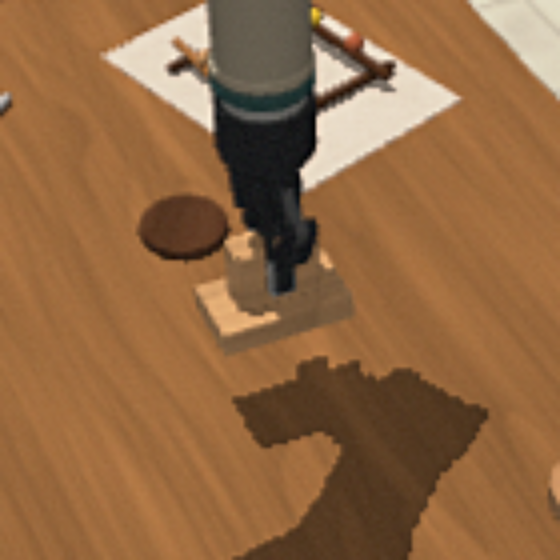

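The block is lifted off the table and level in the jaws. The wrist reads about 2.7 N, which fits its weight. Next I'll carry it over to the jig.

Emit:
play_rows([
  [0.4, -1.5, 0, -0.02],
  [1, -4, 0, -0.06],
  [1.6, -7, 0, -0.1],
  [2.2, -10, 0, -0.14],
  [2.9, -13, 0, -0.17],
])

```text
time: 4.63
tool_pos: [501.7, 60.1, 144.1]
tcp_rot: [-0.001, -0.074, 0.997, -0.0]
wrist_force: [1.3, -0.1, -2.5]
grip_width: 29.3
```

```bash
python3 -c "
from h import *
plan([448.7,-153.1,146],0.245)"
```

```text
t 4.63 pos [501.7  60.1 144.1] jawyaw 0.149 zaxis [-2.2e-03 -3.0e-04 -1.0e+00] F [ 1.3 -0.1 -2.5] T [-0.04 -0.02  0.  ] w 29.3
shift cm [  8.41 -20.3   -0.17] turn -0.096
```

Emit:
play_rows([
  [1, -2.5, 0, -0.03],
  [2.2, -5.5, 0, -0.05],
  [3.4, -8.5, 0, -0.07],
  [4.6, -11.5, 0, -0.09],
  [5.6, -14, 0, -0.095],
])

```text
time: 5.05
tool_pos: [466.0, -87.6, 144.2]
tcp_rot: [-0.001, -0.12, 0.993, 0.0]
wrist_force: [-0.0, 0.9, -2.0]
grip_width: 29.3
```

```bash
python3 -c "
from h import *
plan([448.7,-153.1,146],0.245)"
```

```text
t 5.05 pos [466.  -87.6 144.2] jawyaw 0.241 zaxis [-2.9e-03 -2.0e-04 -1.0e+00] F [-0.   0.9 -2. ] T [-0.   -0.04  0.07] w 29.3
shift cm [ 3.25 -5.95 -0.17] turn -0.004
```

Emit:
play_rows([
  [1, -2, 0, 0],
  [2, -4, 0, 0],
  [2.8, -5.2, 0, 0],
  [3.2, -5.9, 0, 0],
  [3.2, -5.9, 0, 0],
])

```text
time: 5.47
tool_pos: [449.5, -152.0, 144.4]
tcp_rot: [-0.001, -0.119, 0.993, 0.0]
wrist_force: [-0.5, 0.2, -2.9]
grip_width: 29.2
```

Emit:
play_rows([
  [0, 0, 0, 0],
  [0, 0, 0, 0],
  [0, 0, 0, 0],
])

```text
time: 5.72
tool_pos: [451.3, -148.7, 145.2]
tcp_rot: [0.0, -0.121, 0.993, 0.0]
wrist_force: [-0.2, -0.2, -2.8]
grip_width: 29.1
```

```bash
python3 -c "
from h import *
plan([448.7,-153.1,105],0.245)
cv2.imwrite('pics/side4.png',cv2.cvtColor(cv2.resize(snapshot('side')[180:310,220:340],None,fx=5,fy=5,interpolation=2),cv2.COLOR_RGB2BGR))
cv2.imwrite('pics/top4.png',cv2.cvtColor(cv2.resize(snapshot('top')[180:290,280:390],None,fx=5,fy=5,interpolation=2),cv2.COLOR_RGB2BGR))"
```

```text
t 5.72 pos [ 451.3 -148.7  145.2] jawyaw 0.244 zaxis [ 1.e-04  8.e-04 -1.e+00] F [-0.2 -0.2 -2.8] T [-0.03  0.02 -0.02] w 29.1
shift cm [ 0.36 -0.36  4.02] turn -0.001
```

View pics/side4.png

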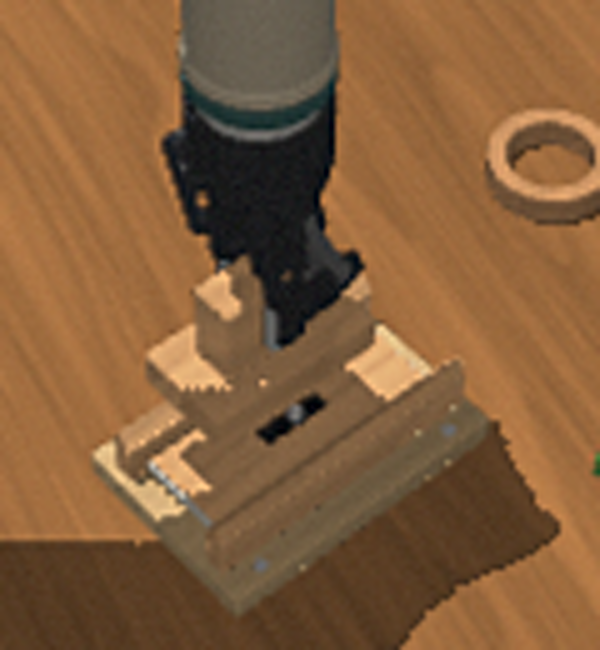

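View pics/top4.png

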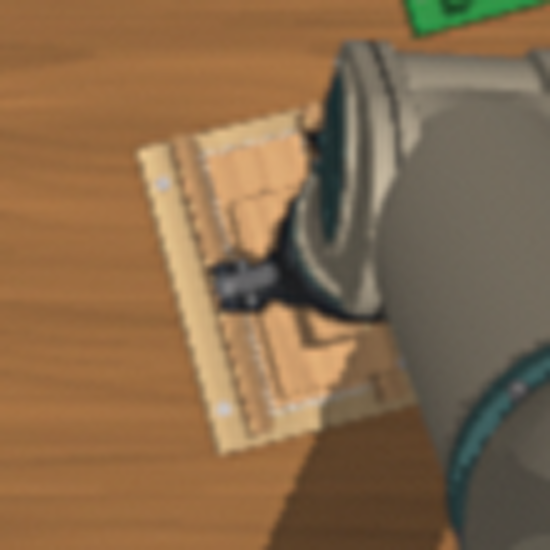

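Both views show the block above the channel, parallel to it and behind the pin. The pin is visible at about (297,410) in the side crop. Lowering to just above the rails.

Emit:
play_rows([
  [0.2, -0.2, 0.5, 0],
  [0.3, -0.3, 1.5, 0],
  [0.35, -0.35, 2.5, 0],
  [0.35, -0.35, 3.5, 0],
  [0.35, -0.35, 3.8, 0],
])

```text
time: 6.23
tool_pos: [447.4, -154.2, 105.9]
tcp_rot: [-0.001, -0.12, 0.993, 0.0]
wrist_force: [-0.6, -0.2, -2.7]
grip_width: 29.3
```

Emit:
play_rows([
  [0, 0, 0, 0],
  [0, 0, 0, 0],
  [0, 0, 0, 0],
])

```text
time: 6.48
tool_pos: [448.6, -154.5, 107.6]
tcp_rot: [0.0, -0.12, 0.993, -0.0]
wrist_force: [0.2, 0.2, -1.7]
grip_width: 29.3
```

```bash
python3 -c "
from h import *
plan([448.7,-153.1,88],0.245)
cv2.imwrite('pics/side5.png',cv2.cvtColor(cv2.resize(snapshot('side')[200:310,220:330],None,fx=5.4,fy=5.4,interpolation=2),cv2.COLOR_RGB2BGR))
cv2.imwrite('pics/top5.png',cv2.cvtColor(cv2.resize(snapshot('top')[190:280,295:385],None,fx=6.6,fy=6.6,interpolation=2),cv2.COLOR_RGB2BGR))"
```

```text
t 6.48 pos [ 448.6 -154.5  107.6] jawyaw 0.241 zaxis [ 7.e-04 -1.e-04 -1.e+00] F [ 0.2  0.2 -1.7] T [-0.03  0.01  0.02] w 29.3
shift cm [-0.04  0.13  1.96] turn -0.004
```

View pics/side5.png

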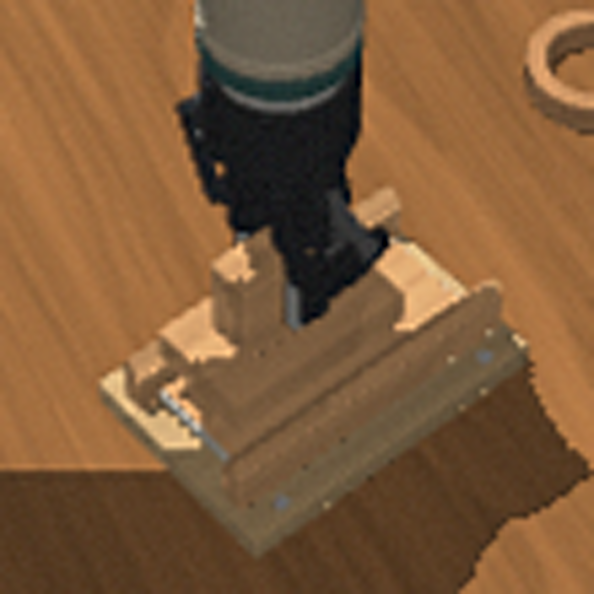

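View pics/top5.png

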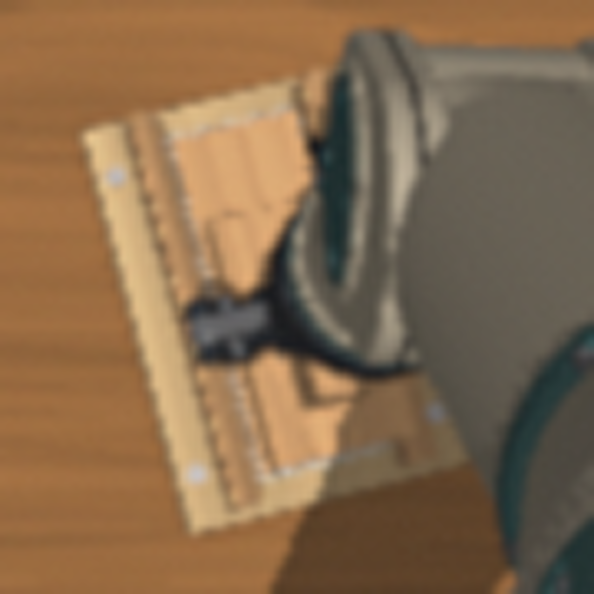

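Block is over the channel and parallel to the rails. Lowering slowly while watching the force.

Emit:
play_rows([
  [0, 0.1, 0.3, 0],
  [0, 0.1, 0.6, 0],
  [0, 0.1, 0.9, 0],
  [0, 0.1, 1.1, 0],
  [0, 0.1, 1.1, 0],
])

```text
time: 7.0
tool_pos: [447.7, -153.4, 95.7]
tcp_rot: [-0.0, -0.12, 0.993, 0.0]
wrist_force: [-0.3, 0.0, -2.2]
grip_width: 29.5
```

```bash
python3 -c "
from h import *
plan([448.7,-153.1,88],0.245)"
```

```text
t 7.0 pos [ 447.7 -153.4   95.7] jawyaw 0.241 zaxis [-1.e-03  3.e-04 -1.e+00] F [-0.3  0.  -2.2] T [-0.02  0.    0.  ] w 29.5
shift cm [-0.11  0.    0.77] turn -0.004
```

Emit:
play_rows([
  [0, 0, 0.15, 0],
  [0, 0, 0.3, 0],
  [0, 0, 0.45, 0],
  [0, 0, 0.55, 0],
  [0, 0, 0.55, 0],
])

```text
time: 7.42
tool_pos: [447.9, -153.5, 90.6]
tcp_rot: [-0.0, -0.12, 0.993, 0.0]
wrist_force: [0.3, 0.2, -2.5]
grip_width: 29.6
```

Emit:
play_rows([
  [0, 0, 0.1, 0],
  [0, 0, 0.2, 0],
  [0, 0, 0.3, 0],
  [0, 0, 0.3, 0],
])

```text
time: 7.75
tool_pos: [448.1, -153.6, 88.3]
tcp_rot: [0.0, -0.12, 0.993, -0.0]
wrist_force: [-1.7, 0.7, 5.1]
grip_width: 29.5
```

```bash
python3 -c "
from h import *
plan([448.7,-153.1,88],0.245)"
```

```text
t 7.75 pos [ 448.1 -153.6   88.3] jawyaw 0.241 zaxis [ 4.e-04 -3.e-04 -1.e+00] F [-1.7  0.7  5.1] T [ 0.09  0.17 -0.03] w 29.5
shift cm [-0.07  0.03  0.03] turn -0.004
```

Contact came at TCP z≈88.3, so the underside is at ≈42 mm: the block is riding on the pin tip inside the channel. Sliding along +x of the jig, which is −x of the tool.

Emit:
play_rows([
  [-0.3, 0, 0, 0],
  [-0.6, 0, 0, 0],
  [-0.9, 0, 0, 0],
  [-1.2, 0, 0, 0],
  [-1.4, 0, 0, 0],
])

```text
time: 8.17
tool_pos: [459.8, -150.9, 88.3]
tcp_rot: [-0.002, -0.12, 0.993, -0.0]
wrist_force: [-5.2, -0.8, 8.9]
grip_width: 29.3
```

Emit:
play_rows([
  [0, 0, 0, 0],
  [0, 0, 0, 0],
])

```text
time: 8.33
tool_pos: [460.9, -150.6, 88.3]
tcp_rot: [-0.001, -0.12, 0.993, -0.0]
wrist_force: [-2.3, 0.4, 5.5]
grip_width: 29.4
```

```bash
python3 -c "
from h import *
plan([472.4,-147.5,80.6],0.245)"
```

```text
t 8.33 pos [ 460.9 -150.6   88.3] jawyaw 0.241 zaxis [-1.2e-03 -7.0e-04 -1.0e+00] F [-2.3  0.4  5.5] T [-0.1   0.58 -0.05] w 29.4
shift cm [-1.19  0.03  0.77] turn -0.004
```

Emit:
play_rows([
  [-0.2, 0, 0, 0],
  [-0.4, 0, 0, 0],
  [-0.5, 0, 0, 0],
  [-0.5, 0, 0, 0],
])

```text
time: 8.67
tool_pos: [464.7, -149.6, 88.3]
tcp_rot: [-0.002, -0.12, 0.993, -0.0]
wrist_force: [-3.9, -1.1, 7.6]
grip_width: 29.5
```

Emit:
play_rows([
  [-0.1, 0, 0, 0],
  [-0.2, 0, 0, 0],
  [-0.2, 0, 0, 0],
])

```text
time: 8.92
tool_pos: [466.6, -149.1, 88.2]
tcp_rot: [-0.002, -0.12, 0.993, -0.0]
wrist_force: [-3.8, -1.3, 5.6]
grip_width: 29.0
```

Emit:
play_rows([
  [-0.1, 0, 0, 0],
  [-0.2, 0, 0, 0],
  [-0.2, 0, 0, 0],
])

```text
time: 9.17
tool_pos: [470.6, -148.0, 87.9]
tcp_rot: [0.0, -0.12, 0.993, -0.0]
wrist_force: [0.6, -0.0, -2.3]
grip_width: 29.0
```

```bash
python3 -c "
from h import *
plan([472.4,-147.5,80.6],0.245)"
```

```text
t 9.17 pos [ 470.6 -148.    87.9] jawyaw 0.241 zaxis [ 7.e-04 -1.e-04 -1.e+00] F [ 0.6 -0.  -2.3] T [-0.01 -0.05 -0.01] w 29.0
shift cm [-0.19  0.01  0.73] turn -0.004
```

The load vanished (F_z back to −2.3 N), so the hole is over the pin. Moving 2 mm more to centre, then down gently.

Emit:
play_rows([
  [-0.1, 0, 0, 0],
  [-0.2, 0, 0.05, 0],
  [-0.2, 0, 0.15, 0],
  [-0.2, 0, 0.25, 0],
  [-0.2, 0, 0.3, 0],
])

```text
time: 9.58
tool_pos: [472.2, -147.4, 84.5]
tcp_rot: [-0.0, -0.12, 0.993, 0.0]
wrist_force: [0.3, -0.2, -3.0]
grip_width: 29.7
```

```bash
python3 -c "
from h import *
plan([472.4,-147.5,80.6],0.245)"
```

```text
t 9.58 pos [ 472.2 -147.4   84.5] jawyaw 0.241 zaxis [-3.e-04  2.e-04 -1.e+00] F [ 0.3 -0.2 -3. ] T [0.02 0.   0.  ] w 29.7
shift cm [-0.01 -0.01  0.39] turn -0.004
```

Dropping freely over the pin. Continuing down to the strip.

Emit:
play_rows([
  [0, 0, 0.1, 0],
  [0, 0, 0.2, 0],
  [0, 0, 0.3, 0],
  [0, 0, 0.4, 0],
  [0, 0, 0.4, 0],
])

```text
time: 10.0
tool_pos: [472.2, -147.5, 80.7]
tcp_rot: [-0.0, -0.12, 0.993, 0.0]
wrist_force: [-0.4, 0.2, -3.3]
grip_width: 29.4
```

```bash
python3 -c "
from h import *
plan([472.4,-147.5,74.6],0.245)
cv2.imwrite('pics/side6.png',cv2.cvtColor(cv2.resize(snapshot('side')[200:310,220:330],None,fx=5.4,fy=5.4,interpolation=2),cv2.COLOR_RGB2BGR))"
```

```text
t 10.0 pos [ 472.2 -147.5   80.7] jawyaw 0.241 zaxis [-1.e-04  1.e-04 -1.e+00] F [-0.4  0.2 -3.3] T [-0.03 -0.07  0.01] w 29.4
shift cm [-0.02 -0.    0.61] turn -0.004
```

View pics/side6.png

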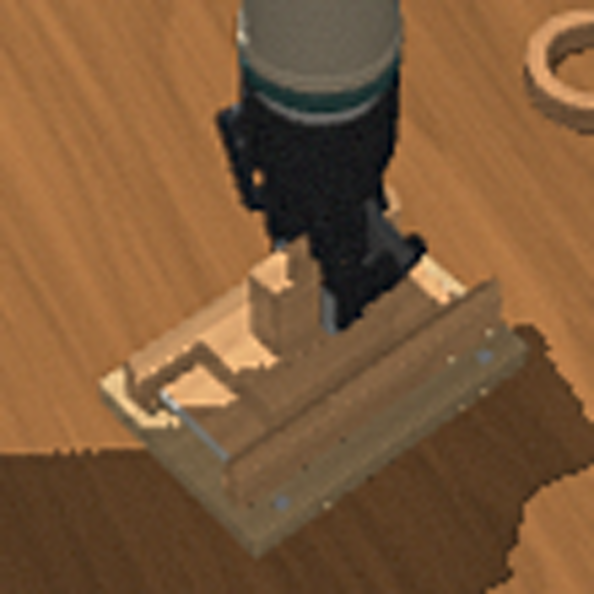

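The picture shows the block sitting low in the channel, centred and level. Pressing now.

Emit:
play_rows([
  [0, 0, 0.1, 0],
  [0, 0, 0.2, 0],
  [0, 0, 0.3, 0],
  [0, 0, 0.3, 0],
], force=100)

```text
time: 10.38
tool_pos: [472.3, -147.5, 78.2]
tcp_rot: [0.0, -0.12, 0.993, -0.0]
wrist_force: [-0.4, 1.3, 6.3]
grip_width: 29.2
```

Emit:
play_rows([
  [0, 0, 0.1, 0],
  [0, 0, 0.2, 0],
  [0, 0, 0.3, 0],
  [0, 0, 0.3, 0],
])

```text
time: 10.72
tool_pos: [472.3, -147.6, 75.5]
tcp_rot: [0.0, -0.12, 0.993, -0.0]
wrist_force: [-2.7, 1.7, 10.2]
grip_width: 29.0
```

Emit:
play_rows([
  [0, 0, 0.1, 0],
  [0, 0, 0.15, 0],
  [0, 0, 0.15, 0],
])

```text
time: 10.97
tool_pos: [472.3, -147.5, 74.6]
tcp_rot: [0.0, -0.12, 0.993, -0.0]
wrist_force: [-2.8, 1.1, 14.7]
grip_width: 28.9
```

```bash
python3 -c "
from h import *
plan([472.4,-147.5,74.6],0.245)"
```

```text
t 10.97 pos [ 472.3 -147.5   74.6] jawyaw 0.241 zaxis [ 5.e-04 -5.e-04 -1.e+00] F [-2.8  1.1 14.7] T [ 0.35  0.76 -0.02] w 28.9
shift cm [-0.01  0.    0.  ] turn -0.004
```

Emit:
play_rows([
  [0, 0, 0.05, 0],
  [0, 0, 0.1, 0],
  [0, 0, 0.1, 0],
  [0, 0, 0.1, 0],
])

```text
time: 11.3
tool_pos: [472.4, -147.6, 74.6]
tcp_rot: [0.0, -0.12, 0.993, -0.001]
wrist_force: [-5.5, 1.1, 24.0]
grip_width: 28.9
```

Emit:
play_rows([
  [0, 0, 0.05, 0],
  [0, 0, 0.1, 0],
  [0, 0, 0.1, 0],
  [0, 0, 0.1, 0],
])

```text
time: 11.63
tool_pos: [472.4, -147.5, 74.5]
tcp_rot: [0.001, -0.12, 0.993, -0.001]
wrist_force: [-7.4, 2.3, 36.5]
grip_width: 28.9
```

```bash
python3 -c "
from h import *
plan([472.4,-147.5,74.6],0.245)"
```

```text
t 11.63 pos [ 472.4 -147.5   74.5] jawyaw 0.241 zaxis [ 0.0013 -0.0013 -1.    ] F [-7.4  2.3 36.5] T [ 0.74  1.63 -0.04] w 28.9
shift cm [-0.    0.   -0.01] turn -0.004
```

The stop is hard: z stays at 74.5 while the force climbs. I'll ease back to a moderate hold, let it settle and check.

Emit:
play_rows([
  [0, 0, -0.05, 0],
  [0, 0, -0.08, 0],
  [0, 0, -0.08, 0],
  [0, 0, -0.08, 0],
  [0, 0, -0.08, 0],
])

```text
time: 12.05
tool_pos: [472.4, -147.6, 74.5]
tcp_rot: [0.0, -0.12, 0.993, -0.001]
wrist_force: [-5.3, 1.9, 25.8]
grip_width: 29.1
```

Emit:
play_rows([
  [0, 0, 0, 0],
  [0, 0, 0, 0],
  [0, 0, 0, 0],
  [0, 0, 0, 0],
  [0, 0, 0, 0],
])

```text
time: 12.47
tool_pos: [472.3, -147.6, 74.5]
tcp_rot: [0.0, -0.12, 0.993, -0.001]
wrist_force: [-5.3, 1.2, 27.3]
grip_width: 29.0
```

```bash
python3 -c "
from h import *
cv2.imwrite('pics/side7.png',cv2.cvtColor(cv2.resize(snapshot('side')[200:310,220:330],None,fx=5.4,fy=5.4,interpolation=2),cv2.COLOR_RGB2BGR))
cv2.imwrite('pics/side8.png',cv2.cvtColor(snapshot('side'),cv2.COLOR_RGB2BGR))
plan([472.4,-147.5,74.6],0.245)"
```

```text
t 12.57 pos [ 472.4 -147.5   74.5] jawyaw 0.241 zaxis [ 0.0011 -0.001  -1.    ] F [-5.8  2.6 26.6] T [0.54 1.28 0.02] w 29.2
shift cm [-0.01  0.   -0.01] turn -0.004
```

View pics/side7.png

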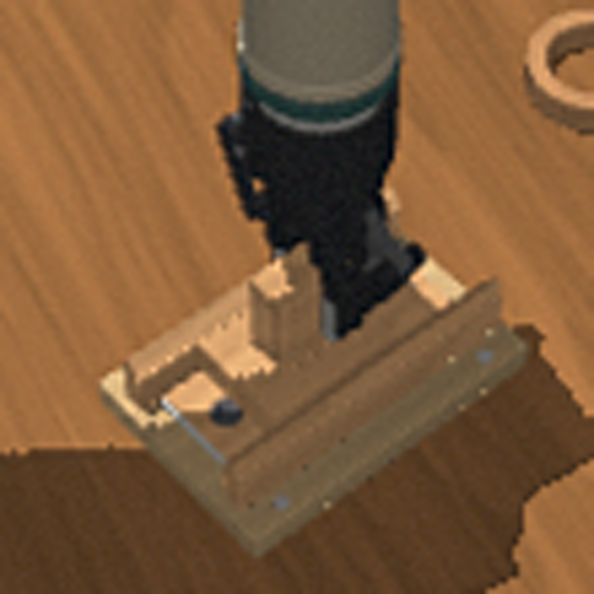

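View pics/side8.png

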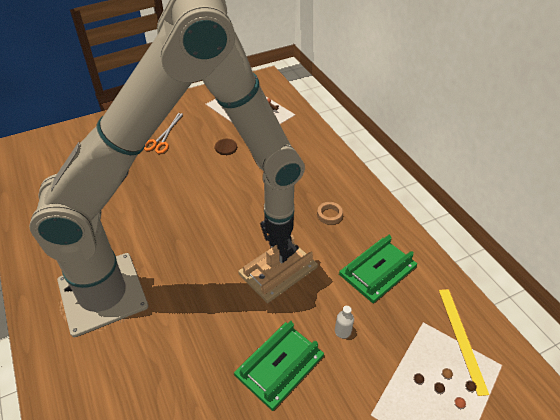

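The block is seated and the bystanders haven't moved. There is a new dark round spot at about (225,410) in the crop, so I'll check it before handing in.

```bash
python3 -c "
from h import *
uv=np.array([[225,410]])/5.4+[220,200]
for z in(28,34,40):
  p=px2w('side',uv,z)[0];d=p[:2]-[471.6,-147.3];c,s=np.cos(.245),np.sin(.245);print(z,p,c*d[0]+s*d[1],-s*d[0]+c*d[1])
b=snapshot('side');t=snapshot('top')
im=np.hstack([cv2.resize(b[250:300,240:290],None,fx=8,fy=8,interpolation=2),cv2.resize(t[230:280,320:370],None,fx=8,fy=8,interpolation=2)])
cv2.imwrite('pics/z9.png',cv2.cvtColor(im,cv2.COLOR_RGB2BGR))"
```

```text
28 [ 411.44371867 -162.93130551   28.        ] -62.15132586749443 -0.5732263986397772
34 [ 409.72649236 -166.8366786    34.        ] -64.76454414456427 -3.94545049729766
40 [ 408.00926606 -170.74205168   40.        ] -67.37776242163406 -7.317674595955326
```

View pics/z9.png

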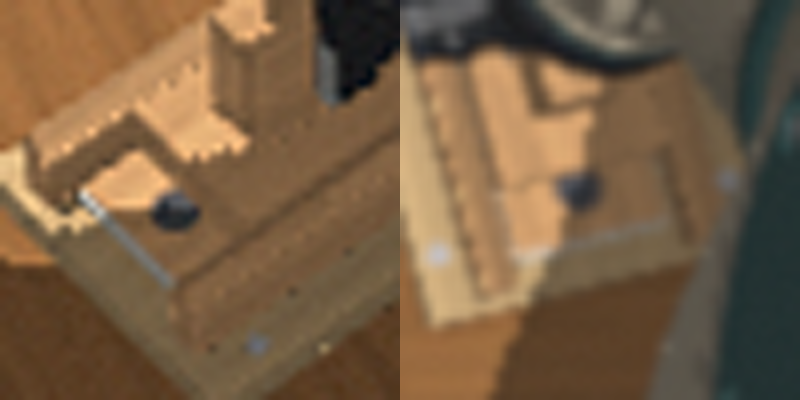

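The spot lies on the jig's centre line (y≈−0.6 mm) at the depressed strip height. That fits a fixed peg in the jig showing through once the bed is down, not a stray object. Handing in.

```bash
python3 -c "
from h import *
print(px2w('top',[[342.2,253.5]],28))
print(hand_in())
plan([472.4,-147.5,74.6],0.245)"
```

```text
[[ 412.64459671 -162.71761738   28.        ]]
the job is handed in; nothing more can be done
None
the job is handed in; nothing more can be done
```

The pressing block is seated over the locating pin with the sprung bed pressed fully home. I handed the job in with the arm still gripping the handle and holding it down, at about 12.7 s of the 61 s allowed.

- **Sliding onto the pin:** I set the block in the channel about 24 mm short of the pin. It rode about 8 mm high on the tip, and I slid it along without letting go until the load vanished. It then dropped freely onto the strip.
- **Bed home:** the tool went down about 6 mm further and stopped hard at z ≈ 74.5 mm. The force climbed to 36 N with no more movement, so I eased back.
- **Last reading:** about 27 N down, handle still gripped at 29 mm opening, tool vertical to about 0.1°. A small sideways force (about 6 N) and a torque of about 1.3 N m remained.
- **Other objects:** the last picture shows the glue bottle, tape roll, wood slice and green look-alikes where they were.

**Unexplained spot:** once the bed was down, a dark round spot appeared near one end of the strip. Both cameras put it on the jig's centre line at the pressed strip height. I took it for a fixed peg of the jig and left it, but I could not confirm that. No check failed; the hand-in gives no verdict and allows no reading afterwards, so the final second of holding is unchecked.

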